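Open the battery cap of the hallway handlamp

TASK

The grey handlamp stands on its lens, ready for a battery change: first turn its orange dimmer anticlockwise right back to its off stop. Then unscrew the tight black battery cap anticlockwise, pressing down on it as you turn to brace the lamp so that it neither swings round with the cap nor tips or lifts; stop turning when the thread lets go, at the white mark, and raise the cap straight off. Finish while still holding the cap level, a couple of centimetres above the open battery neck, with the organiser, saucer, magnifier and carabiner left where they are.

Things in the scene. Friction and masses are not known exactly. Their poses are not given: they have to be found in the camera images.
- lamp: Grey box-shaped LED handlamp standing lens-down on its black rubber bezel, loose, about 0.6 to 0.85 kg with its cell. Origin: centre of its underside, on the shelf; z up; x runs from the battery cap over the dimmer to the carrying handle. Bezel 160 (x) by 100 mm, 32 mm tall; body 150 by 88 mm, 140 mm tall. Unpressed, it swings round at some 0.3 N m of twist
- panel (a point): centre of the lamp's flat dark grey back panel, which faces up 140 mm above the lamp's origin; 146 mm (lamp x) by 84 mm. Battery cap at lamp x = -42 mm, y = 0; dimmer at x = +42 mm, y = 0; nothing else stands above the panel. Axes as the lamp's
- mark (a point): release mark of the cap: short white bar on the panel at lamp x = -9.5 mm, y = 0, between cap and dimmer; it lies along the lamp's x axis
- mouth (a point): centre of the open top of the round battery neck under the cap, 13.5 mm above the panel (lamp x = -42 mm, y = 0). The neck is 37 mm across, 43 mm over its threads. A spring-loaded cell in it pushes the cap up with about 26 N and rises some 4 mm when the cap comes off
- handle (a point): middle of the lamp's D-shaped carrying handle at its +x end (lamp x = 119 mm, z = 74 mm), a bar 19 mm thick reaching x = 129 mm and z = 132 mm; it shows whether the lamp has swung round
- knob (a joint): the dimmer, rad: 0 is the off stop, fully anticlockwise seen from above; it grows clockwise up to 4.2. It starts 0.6 to 1.4 up, turns with about 0.06 N m and stays where it is left; driven on past the stop it drags the lamp round
- knob_grip (a point): on the dimmer's axis at mid grip, 15 mm above the panel. The grip is an orange bar 27 mm long, 9 wide, 7 to 23 mm above the panel, on a black disc 29 mm across and 7 mm tall; white line on its pointing end. At 0 the bar lies along the lamp's x axis, pointing at the handle; at value v it is turned v clockwise from there. The point's x axis is the bar's pointing direction
- cap: Black round ribbed screw cap of the battery neck, loose, 45 g, 50 mm across, 22.5 mm tall. Origin: centre of its lower rim, which is 2 to 4 mm above the panel when screwed on; z up through its top; x axis along the white tick on its top. It takes about 0.3 to 0.45 N m to turn, enough to swing the lamp; a 10 to 15 N press down on it holds the lamp still and eases the thread
- cap_top (a point): centre of the cap's top, axes as the cap. Quick thread: the tick starts 0.6 to 1.05 rad clockwise (from above) of the lamp's x axis; turned anticlockwise the cap stays level, rises 1 to 2 mm over the last 0.4 rad, and the thread lets go when the tick points along the lamp's x axis at the release mark. It stays free to 0.5 rad beyond; farther on it meets the next thread
- organiser: white plastic battery organiser, loose, 110 by 170 mm, 68 mm tall (cells on top to 79 mm), drawer on its -x side with a tab reaching to x = -65 mm; origin under its centre. Not to be disturbed
- saucer: white ceramic saucer of coins, loose, 124 mm across, 18 mm tall; origin under its centre. Not to be disturbed
- magnifier: folding plastic magnifier lying flat, loose, lens frame 54 mm across, red cover swung out to the side, about 110 mm long in all, 10 mm tall; origin under the lens centre. Not to be disturbed
- carabiner: steel carabiner lying flat, loose, 98 by 57 mm, 9 mm thick; origin under its middle. Not to be disturbed

How it is judged:
By the outcome, as a careful person would: the job done as asked, in the order asked, and still so for the second after the job is handed in, while the arm keeps its last pose, push and grip.
It also fails if it takes over 51 s, if anything falls off the work surface, if the arm or the gripper's body presses on something with over 40 N, if the wrist force passes 120 N, or if a joint passes its speed limit or range.

ROBOT

A 6-joint arm with a two-finger parallel gripper is mounted at the origin on the work surface. World frame = base frame: x ahead of the robot, y to its left, z up, the work surface at z = 0. Lengths are in m, angles in rad, forces in N, time in s.
With the tool pointing down it reaches from about 0.325 to 0.775 m from the base axis. Payload 9.3 kg.
Tool frame: the origin (TCP) lies at the centre of the arm's flange, where the gripper is bolted on; the fingertips stand 173 mm ahead of it and the grasp point (between the pads) lies 155 mm ahead of it; z points along the fingers, y is the direction in which the jaws open and shut (so a half turn about z gives the same grasp; the last joint's range is limited). The gripper opens to 85 mm and grips with 20 to 120 N. Pads are 22 mm wide; open, the fingers measure 114 mm over their backs; the gripper's body (76 mm by 85 mm) begins 54 mm behind the grasp point. The pads swing forward as they close: fully open they stand 13 mm farther back than shut.
Start: joints at [-1.376, 0.259, 0.021, 1.334, 0, 1.418], TCP at [0.187, -0.517, 0.405] pointing down, gripper open.
Joint ranges: [-3.04, 3.04], [-0.91, 1.82], [-1.04, 1.36], [-1.92, 1.95], [-1.52, 1.45], [-3.14, 3.14]. Speed limits (rad/s): [2.22, 2.22, 2.79, 3.14, 3.14, 3.14].

INTERFACE

Orientations are given as [roll, pitch, yaw] about the fixed x, y, z axes, in that order (R = Rz(yaw) Ry(pitch) Rx(roll)).
In Python, from workcell import env, viewer gives the robot as it stands. The module is installed in compiled form; this text tells all that it offers.
- The arm moves only by the tool arm_command, never from a script. Its argument "moves" is one flat list of numbers, 4 for each row, row after row: the shift along the tool's x, y, z each as a share of 0.05 m, from -1 to 1, then the turn about the tool's z as a share of 0.1 rad, from -1 to 1. In form: [x, y, z, spin, x, y, z, spin, ...]. A call has exactly 8 rows; each row shifts and turns the commanded pose from where the row before left it, along the tool's axes as they then stand; what a row does not reach is not made up. A row lasts 1/8 s, in which the tool goes at most 62.5 mm and 10.7 degrees, less where a joint would pass 70% of its speed; a pose out of reach is approached as far as the arm can. A call with a number of a shift or a turn outside -1 to 1 is refused whole. A call with a gripper value outside its range is refused whole. "hand" is the opening, from 0 (shut) to 1 (fully open), set as the call begins (left out, the last holds). The fingers move at their own pace and stop on an object; "squeeze" is the grip in N (left out, the last holds). Time passes only in rows, so rows that do not move let the fingers close, or fill a call up. It gives the time, the measured TCP pose, the force and the opening at its end, in the units of the state.
- env.state(): the state, without advancing time (a new reading comes with each control period).
- viewer.snapshot(name): name is "scene" or "top" or "wrist"; returns the picture (400x640x3 uint8, blue, green, red); there is no depth.
- viewer.get_calibration(name): a dict with "fov_y" (degrees; the focal length in pixels is half the picture's height over the tangent of half this angle, whatever the lens; pixels are square), "cx", "cy" (the principal point, pixels), "rvec" (rotation vector, rad) and "tvec" (3), from world to camera coordinates, as OpenCV has them. Camera axes: x right, y down, z forward; pixel columns grow to the right and rows downward; lengths in m; the calibration is good to about 2 mm. A picture is of the moment at which its call begins: read the wrist's pose just before it. get_calibration takes no time and is no camera call; for the wrist camera it gives the pose at the moment of the call.
- env.hand_in(): hands the job in, once; it reports no verdict.
The state is a dict: "time_s": time; "joint_positions": joint angles; "qd": joint speeds; "joint_torque": joint torques, N m; "ee_pos": TCP position; "eef_rot": TCP orientation; "force": force on the tool from outside, world axes, zero at the start; "wrist_torque": the same for the moment, N m; "grip_width": finger opening in m.
Only numpy, scipy, OpenCV 4.12 (cv2) and the standard library are available. Lean on these libraries where they do the work, as an engineer would, in place of code of your own. Each camera call takes 0.05 s, during which the arm holds its last target.

## Working session

There is one attempt and no reset: what is moved stays moved. The work goes in short steps, Python scripts to look and compute and a tool call to move; the robot and the scene stay as the last step left them, time stands still between calls to the robot, and variables do not carry over. Pictures are saved under pics/ and viewed, and the job is handed in when it is done.

Besides the shell and the picture viewer there is one more tool, called after "Emit:" as a command line: name --argument value ..., lists and objects as JSON in quotes. arm_command: Moves the arm, as the interface text tells. Shift numbers are shares of 0.05 m and turn numbers shares of 0.1 rad, none past 1 either way. Its arguments: {"type":"object","properties":{"moves":{"type":"array","items":{"type":"number"}},"hand":{"type":"number"},"squeeze":{"type":"number"}},"required":["moves"]}

```bash
mkdir -p pics
python3 - <<'E'
from workcell import env, viewer
import cv2
s=env.state(); print(s)
for n in ["scene","top","wrist"]:
    im=viewer.snapshot(n); cv2.imwrite(f"pics/{n}0.png",im); print(n,viewer.get_calibration(n))
E
```

```text
{'time_s': 0.0, 'joint_positions': array([-1.37561197e+00,  2.59160474e-01,  2.07521577e-02,  1.33373153e+00,
       -1.98292478e-05,  1.41820111e+00]), 'qd': array([ 0.00132964, -0.00097651, -0.00089986, -0.00161354, -0.00040991,
       -0.00146988]), 'joint_torque': array([-3.15340512e-04, -5.55642915e+01,  3.44525421e+01,  1.37590757e-02,
       -2.35834614e-04, -1.20650412e-05]), 'ee_pos': array([ 0.18742809, -0.51700406,  0.40407948]), 'eef_rot': array([-3.14026173e+00, -1.84621404e-04,  3.47779467e-01]), 'force': array([ 0.83563439, -0.35379814,  0.81678235]), 'wrist_torque': array([-0.00364729, -0.02313078, -0.00413578]), 'grip_width': 0.0855162304658616}
scene {'fov_y': 46.74356908560939, 'cx': 318.70615680514607, 'cy': 187.40457985172208, 'rvec': array([ 1.56189333,  2.11901138, -0.73085504]), 'tvec': array([ 0.18322913, -0.34723592,  1.62752141])}
top {'fov_y': 45.653326575599486, 'cx': 318.4850830234846, 'cy': 193.5350440992906, 'rvec': array([ 2.12365655, -2.17787653,  0.18108865]), 'tvec': array([-0.02859672,  0.57969836,  1.11897557])}
wrist {'fov_y': 59.516521453957566, 'cx': 315.87013845970455, 'cy': 202.92077861910764, 'rvec': array([-2.38215025,  1.67063617,  0.23134573]), 'tvec': array([-0.54912197, -0.03514281,  0.37839005])}
```

View pics/scene0.png

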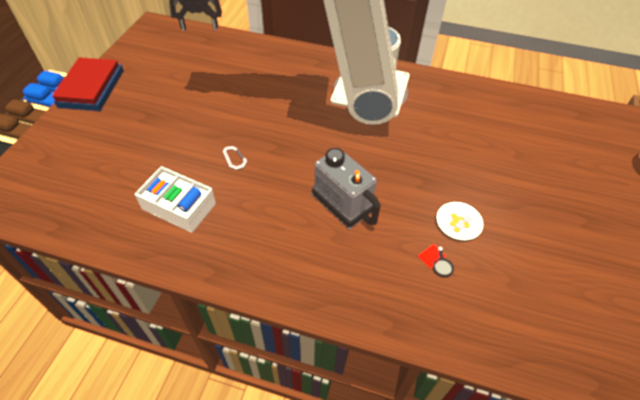

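View pics/top0.png

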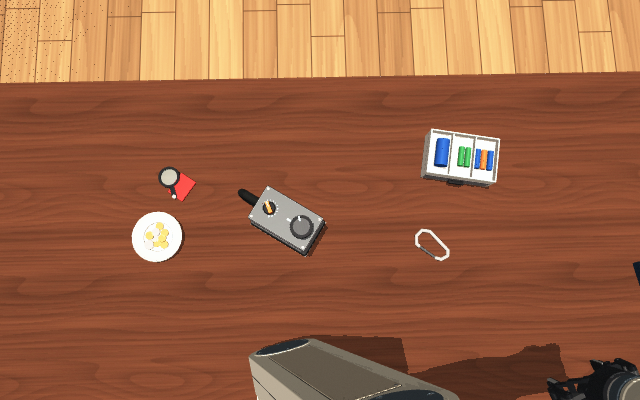

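View pics/wrist0.png

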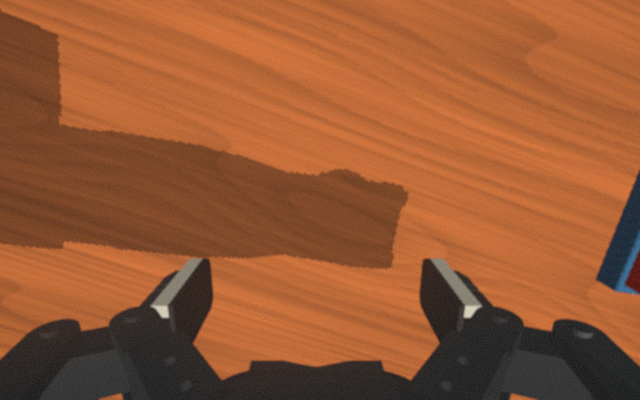

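```bash
cat > h.py <<'E'
import numpy as np, cv2
from workcell import env, viewer
def K(c):
    f=200/np.tan(np.radians(c['fov_y'])/2); return np.array([[f,0,c['cx']],[0,f,c['cy']],[0,0,1]])
def back(c,uv,z):
    R,_=cv2.Rodrigues(c['rvec']); o=-R.T@c['tvec']; d=R.T@np.linalg.inv(K(c))@np.array([uv[0],uv[1],1.])
    return o+d*(z-o[2])/d[2]
def proj(c,p):
    return cv2.projectPoints(np.array(p,float).reshape(-1,3),c['rvec'],c['tvec'],K(c),None)[0].reshape(-1,2)
def crop(im,x0,y0,x1,y1,s,name):
    cv2.imwrite(name,cv2.resize(im[y0:y1,x0:x1],None,fx=s,fy=s,interpolation=cv2.INTER_CUBIC))
E
python3 - <<'E'
from h import *
im=cv2.imread('pics/top0.png'); crop(im,230,175,340,265,7,'pics/topc.png')
im=cv2.imread('pics/scene0.png'); crop(im,300,140,390,230,6,'pics/scenec.png')
c=viewer.get_calibration('top')
cap=back(c,(301.5,226.5),.163);kn=back(c,(269,208),.155);print(cap,kn,np.linalg.norm((cap-kn)[:2]))
E
```

```text
[ 0.48929342 -0.00213374  0.163     ] [0.53243323 0.06853181 0.155     ] 0.0827928931330916
```

View pics/topc.png

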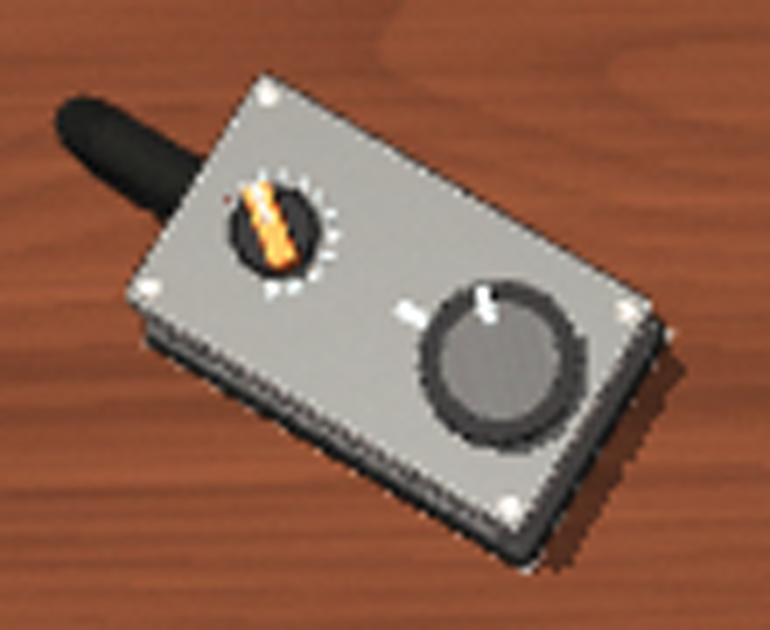

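View pics/scenec.png

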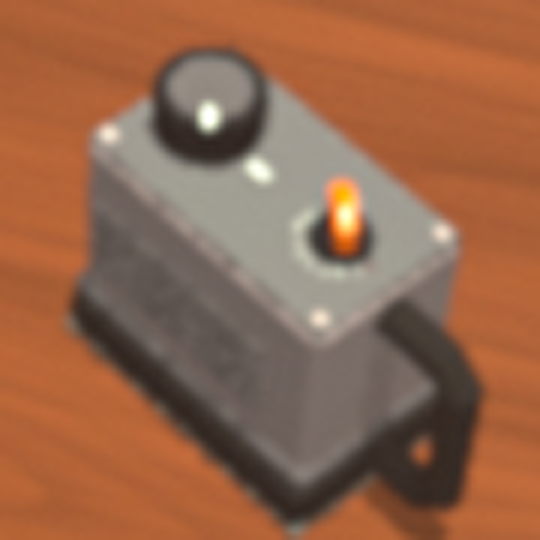

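Run:
```python
from h import *
c=viewer.get_calibration('top')
f=lambda x,y,z: back(c,(230+(x+.5)/7-.5,175+(y+.5)/7-.5),z)[:2]
s=[f(*p,.14) for p in [(267,95),(150,287),(627,310),(510,507)]]
ctr=np.mean(s,0); print('ctr',ctr)
for a,b in [(2,0),(3,1),(1,0),(3,2)]:
    d=s[b]-s[a]; print(np.linalg.norm(d),np.arctan2(d[1],d[0]))
x=(s[0]-s[2]+s[1]-s[3]); yaw=np.arctan2(x[1],x[0]); ux=np.array([np.cos(yaw),np.sin(yaw)]); print('yaw',yaw)
print('cap pred',ctr-.042*ux,'knob pred',ctr+.042*ux)
print('cap meas',f(500,363,.164),'knob',f(272,227,.163))
d=f(257,190,.163)-f(288,265,.163); print('bar',np.arctan2(d[1],d[0]),yaw-np.arctan2(d[1],d[0]),np.linalg.norm(d))
d=f(485,303,.164)-f(499,363,.164); print('tick',np.arctan2(d[1],d[0]),yaw-np.arctan2(d[1],d[0]))
print(f(410,313,.14),ctr-.0095*ux)
```

```text
ctr [0.51266511 0.03451348]
0.13442634527358274 1.0056838892290676
0.13400050961236804 0.9999658830611426
0.07163244182101458 -0.5546216744380795
0.0723954341411842 -0.5606447524589816
yaw 1.0028294217150888
cap pred [ 0.4900725  -0.00089237] knob pred [0.53525772 0.06991933]
cap meas [ 0.48939325 -0.00107195] knob [0.53367406 0.06906332]
bar 0.37628626990467196 0.6265431518104169 0.025565199696022733
tick 0.20790218341471164 0.7949272383003771
[0.50798149 0.02761876] [0.50755488 0.02650502]
```

```bash
cat >> h.py <<'E'
from scipy.spatial.transform import Rotation as Ro
def toolR(s): return Ro.from_euler('xyz',s['eef_rot']).as_matrix()
def plan(target,yaw):
    s=env.state(); R=toolR(s); d=np.array(target)-s['ee_pos']
    print('tool shift /0.05:',np.round(R.T@d/0.05,3),'spin/0.1:',np.round(-(yaw-s['eef_rot'][2])/0.1,3))
E
python3 - <<'E'
from h import *
s=env.state();c=viewer.get_calibration('wrist');R,_=cv2.Rodrigues(c['rvec']);o=-R.T@c['tvec'];T=toolR(s)
print('cam in tool',T.T@(o-s['ee_pos']));print(T.T@R.T)
plan([.48,.02,.404],.376)
E
```

```text
cam in tool [ 0.06810276 -0.00032421  0.03108424]
[[-3.76768474e-04 -9.62830060e-01 -2.70107634e-01]
 [ 9.99999887e-01 -2.84259584e-04 -3.81606241e-04]
 [ 2.90641277e-04 -2.70107747e-01  9.62830058e-01]]
tool shift /0.05: [ 9.162 -8.104  0.013] spin/0.1: -0.282
```

Emit:
arm_command --moves '[0.61,-0.54,0,-0.02,0.61,-0.54,0,-0.02,0.61,-0.54,0,-0.02,0.61,-0.54,0,-0.02,0.61,-0.54,0,-0.02,0.61,-0.54,0,-0.02,0.61,-0.54,0,-0.02,0.61,-0.54,0,-0.02]' --hand 1

```text
time_s: 1.15
ee_pos: [0.3416, -0.2285, 0.4046]
eef_rot: [-3.142, -0.0, 0.364]
force: [0.7, -0.3, -0.6]
grip_width: 0.0856
```

Emit:
arm_command --moves '[0.61,-0.54,0,-0.02,0.61,-0.54,0,-0.02,0.61,-0.54,0,-0.02,0.61,-0.54,0,-0.02,0.61,-0.54,0,-0.02,0.61,-0.54,0,-0.02,0.61,-0.54,0,0,0,0,0,0]'

```text
time_s: 2.15
ee_pos: [0.4726, 0.0255, 0.4042]
eef_rot: [-3.141, 0.001, 0.379]
force: [0.3, -0.0, -0.7]
grip_width: 0.0853
```

Run:
```python
from h import *
s=env.state(); c=viewer.get_calibration('wrist'); im=viewer.snapshot('wrist'); cv2.imwrite('pics/w1.png',im)
import pickle; pickle.dump((s,c),open('w1.pkl','wb')); print(s['time_s'],s['ee_pos'],s['eef_rot'],s['qd'],s['force'],s['joint_positions'])
```

```text
2.15 [0.47263713 0.02554041 0.40421578] [-3.14095428e+00  5.14735219e-04  3.79103025e-01] [-0.04734509 -0.0177168  -0.02361185  0.00639555 -0.01253167 -0.04111444] [ 0.33130949 -0.0194728  -0.68206774] [-1.23649110e-01  1.28167315e-01 -1.47394661e-01  1.29599299e+00
  3.11362678e-04  2.63884056e+00]
```

View pics/w1.png

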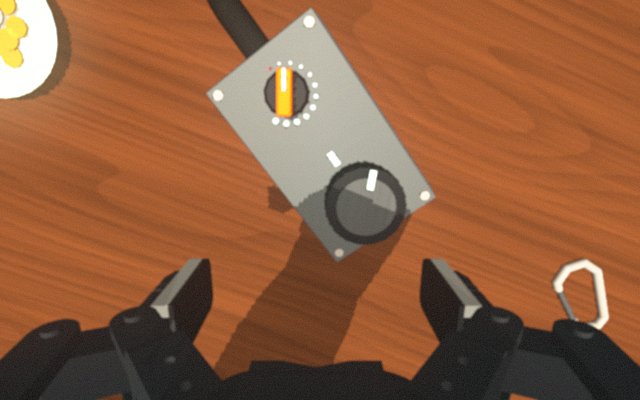

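Run:
```python
from h import *
im=cv2.imread('pics/w1.png'); crop(im,200,5,320,135,5,'pics/w1a.png'); crop(im,310,140,440,265,5,'pics/w1b.png')
```

```text
(no output)
```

View pics/w1a.png

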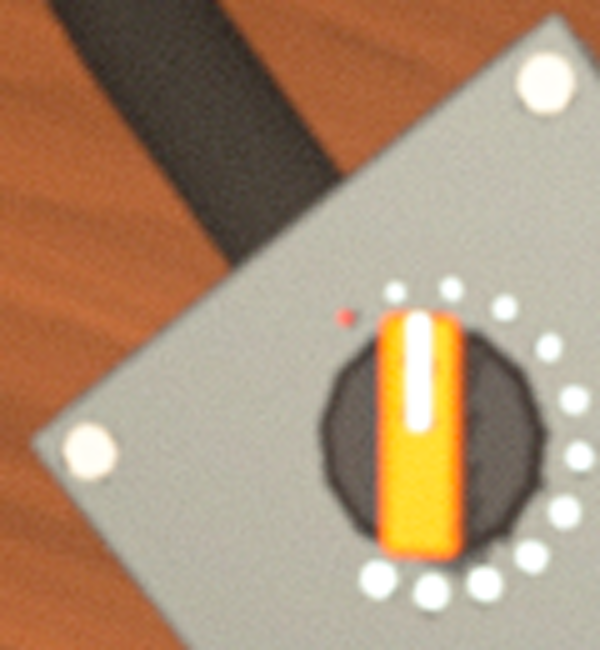

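View pics/w1b.png

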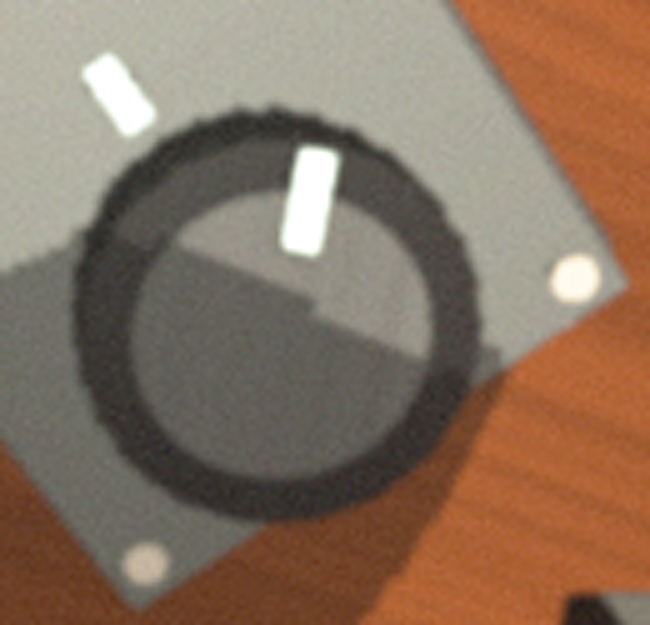

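Run:
```python
from h import *
import pickle; s0,c=pickle.load(open('w1.pkl','rb'))
A=lambda x,y,z: back(c,(200+(x+.5)/5-.5,5+(y+.5)/5-.5),z)[:2]
B=lambda x,y,z: back(c,(310+(x+.5)/5-.5,140+(y+.5)/5-.5),z)[:2]
s=[A(546,83,.1405),A(90,452,.1405),B(576,278,.1405),B(146,564,.1405)]
ctr=np.mean(s,0); print('ctr',ctr)
for a,b in [(2,0),(3,1),(1,0),(3,2)]:
    d=s[b]-s[a]; print(np.linalg.norm(d),np.arctan2(d[1],d[0]))
x=(s[0]-s[2]+s[1]-s[3]); yaw=np.arctan2(x[1],x[0]); ux=np.array([np.cos(yaw),np.sin(yaw)]); print('yaw',yaw)
print('cap pred',ctr-.042*ux,'knob pred',ctr+.042*ux)
for z in(.164,.1655,.167): print('cap meas',B(282,332,z))
print('knob',A(420,436,.163))
d=A(420,313,.163)-A(420,557,.163); print('bar',np.arctan2(d[1],d[0]),yaw-np.arctan2(d[1],d[0]),np.linalg.norm(d))
d=B(319,148,.1655)-B(300,253,.1655); print('tick',np.arctan2(d[1],d[0]),yaw-np.arctan2(d[1],d[0]))
print(B(119,95,.14),ctr-.0095*ux)
S=env.state();k=ctr+.042*ux
plan([k[0],k[1],.375],.377)
```

```text
ctr [0.51290568 0.03557837]
0.13400855691962843 1.0092764072330784
0.13395612278256178 1.0091283872049834
0.07208187177503993 -0.5612618216103081
0.07210170550033161 -0.5619891376242522
yaw 1.0092024117009815
cap pred [4.90539174e-01 2.92640687e-05] knob pred [0.5352722  0.07112748]
cap meas [ 4.90805537e-01 -2.21850478e-04]
cap meas [4.91128203e-01 1.45984042e-04]
cap meas [0.49145087 0.00051382]
knob [0.53543953 0.07101088]
bar 0.35377491062062394 0.6554275010803575 0.02666315318247743
tick 0.24513109801851313 0.7640713136824684
[0.50775941 0.02751608] [0.50784659 0.0275375 ]
tool shift /0.05: [ 1.517 -0.399  0.584] spin/0.1: 0.013
```

Emit:
arm_command --moves '[0.5,-0.13,0,0.09,0.5,-0.13,0,0.1,0.5,-0.14,0.2,0,0,0,0.4,0,0,0,0.4,0,0,0,0,0,0,0,0,0,0,0,0,0]' --hand 0.45 --squeeze 25

```text
time_s: 3.2
ee_pos: [0.5349, 0.0688, 0.3557]
eef_rot: [3.141, -0.001, 0.356]
force: [0.1, 0.1, -0.4]
grip_width: 0.0381
```

Run:
```python
from h import *
s=env.state(); print(s['time_s'],s['ee_pos'],s['eef_rot'],s['qd'],s['force'],s['grip_width'])
plan([.5353,.0711,.323],.357)
c=viewer.get_calibration('wrist'); im=viewer.snapshot('wrist'); cv2.imwrite('pics/w2.png',im)
import pickle; pickle.dump((s,c),open('w2.pkl','wb'))
```

```text
3.2 [0.53490124 0.06884601 0.35565973] [ 3.14102974e+00 -1.34779752e-03  3.56327298e-01] [ 3.41282373e-03  3.11113062e-03 -4.11365255e-03 -2.02231221e-03
  1.02122374e-03  7.03360190e-05] [ 0.07997649  0.09008579 -0.37917852] 0.038066904684581564
tool shift /0.05: [ 0.022 -0.04   0.653] spin/0.1: -0.007
```

View pics/w2.png

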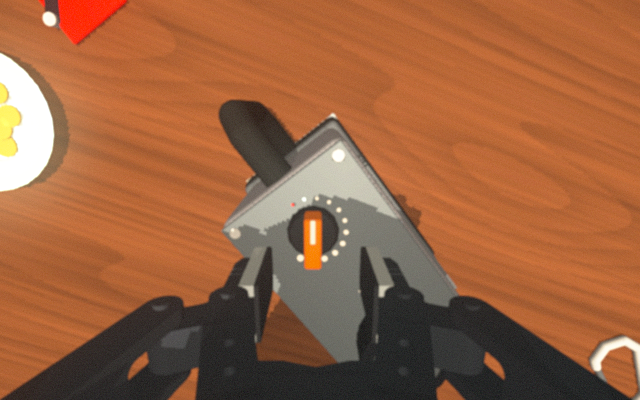

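Run:
```python
from h import *
import pickle; s,c=pickle.load(open('w2.pkl','rb'))
a=back(c,(312.5,211),.163);b=back(c,(313.5,269.5),.163);print(a,b,(a+b)/2,np.linalg.norm(a-b),np.arctan2((a-b)[1],(a-b)[0]))
print(toolR(s).T@((a+b)/2-s['ee_pos']))
im=cv2.imread('pics/w2.png'); crop(im,220,130,400,280,4.4,'pics/w2a.png')
```

```text
[0.55204218 0.07724801 0.163     ] [0.52315898 0.06605373 0.163     ] [0.53760058 0.07165087 0.163     ] 0.030976625489550925 0.3697457714913626
[ 0.00324854 -0.00179551  0.1926633 ]
```

View pics/w2a.png

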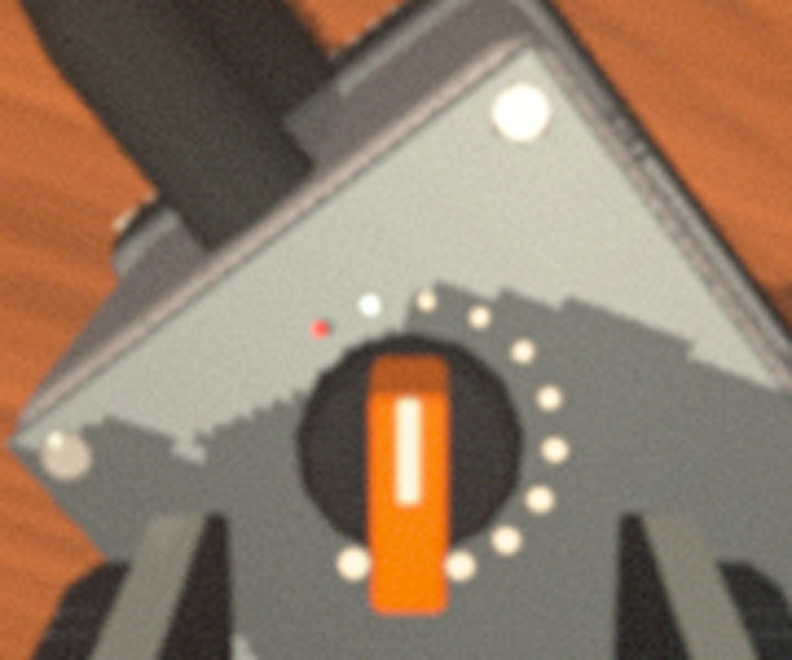

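Emit:
arm_command --moves '[0.02,-0.04,0.22,0,0,0,0.22,0,0,0,0.21,0,0,0,0,0,0,0,0,0,0,0,0,0,0,0,0,0,0,0,0,0]'

```text
time_s: 4.25
ee_pos: [0.5351, 0.0714, 0.3224]
eef_rot: [3.141, -0.0, 0.357]
force: [0.2, 0.1, 0.5]
grip_width: 0.0384
```

Emit:
arm_command --moves '[0,0,0,0,0,0,0,0,0,0,0,0,0,0,0,0,0,0,0,0,0,0,0,0,0,0,0,0,0,0,0,0]' --hand 0 --squeeze 25

```text
time_s: 5.25
ee_pos: [0.5351, 0.0713, 0.3223]
eef_rot: [3.141, -0.0, 0.357]
force: [1.5, -2.4, 1.4]
grip_width: 0.0079
```

Run:
```python
from h import *
s=env.state(); print(s['time_s'],s['ee_pos'],s['eef_rot'],s['force'],s['wrist_torque'],s['grip_width'])
for n in ['wrist','scene']:
    im=viewer.snapshot(n); cv2.imwrite(f'pics/{n}3.png',im)
crop(cv2.imread('pics/scene3.png'),280,110,420,230,5,'pics/scene3c.png')
```

```text
5.25 [0.53511349 0.07133893 0.32226773] [ 3.14137713e+00 -1.66019692e-04  3.56724360e-01] [ 1.5398493  -2.39282384  1.37119283] [-0.41237956 -0.25085983  0.06892335] 0.007884250923022907
```

View pics/wrist3.png

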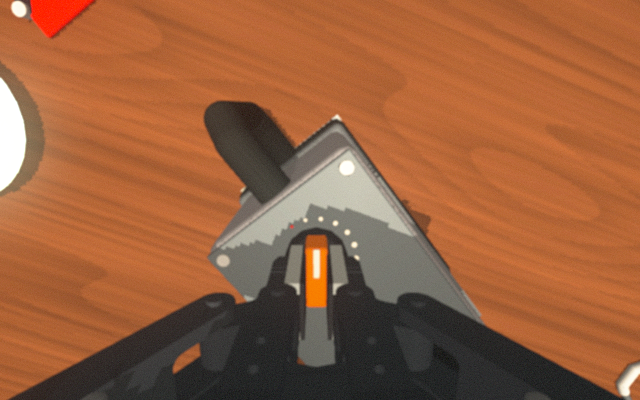

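View pics/scene3c.png

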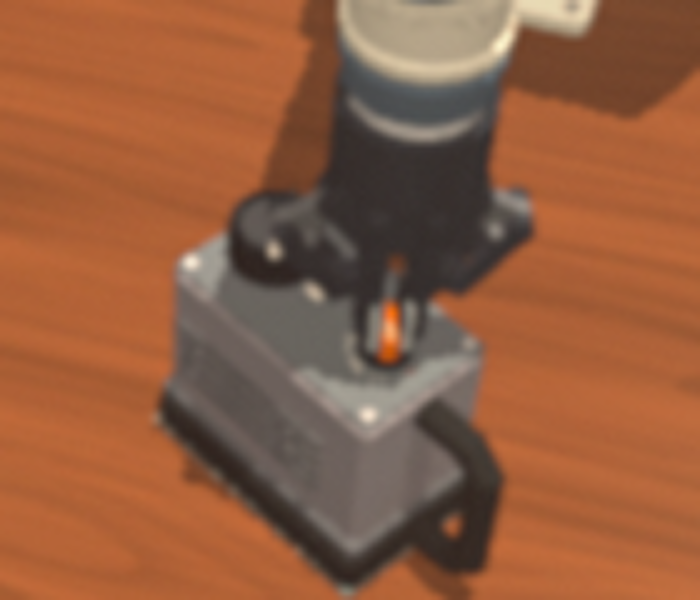

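Emit:
arm_command --moves '[0,0,0,-0.5,0,0,0,-0.9,0,0,0,-0.9,0,0,0,-0.9,0,0,0,-0.9,0,0,0,-0.9,0,0,0,-0.5,0,0,0,0]'

```text
time_s: 6.35
ee_pos: [0.5351, 0.0713, 0.3223]
eef_rot: [3.141, 0.0, 0.906]
force: [1.8, -2.5, 2.1]
grip_width: 0.0086
```

Run:
```python
from h import *
s=env.state(); print(s['time_s'],s['ee_pos'],s['eef_rot'],s['force'],s['wrist_torque'],s['grip_width'])
```

```text
6.35 [0.53509492 0.07130675 0.32231938] [3.14117208e+00 6.46760261e-05 9.06343122e-01] [ 1.84165512 -2.52182073  2.08695964] [-0.62384475 -0.3381967   0.0382624 ] 0.008599278756220569
```

Emit:
arm_command --moves '[0,0,0,-0.3,0,0,0,-0.3,0,0,0,-0.3,0,0,0,0,0,0,0,0,0,0,0,0,0,0,0,0,0,0,0,0]'

```text
time_s: 7.35
ee_pos: [0.5351, 0.0714, 0.3223]
eef_rot: [3.141, -0.0, 0.997]
force: [2.7, -3.7, 5.5]
grip_width: 0.0079
```

Run:
```python
from h import *
s=env.state(); print(s['time_s'],s['ee_pos'],s['eef_rot'],s['force'],s['wrist_torque'],s['grip_width'])
im=viewer.snapshot('wrist'); cv2.imwrite(f'pics/w4.png',im)
```

```text
7.35 [0.53511647 0.07137757 0.32227615] [ 3.14134171e+00 -5.09719758e-05  9.96773049e-01] [ 2.67588574 -3.68370266  5.54144356] [-0.84234482 -0.41784486  0.0013109 ] 0.007865731730681533
```

View pics/w4.png

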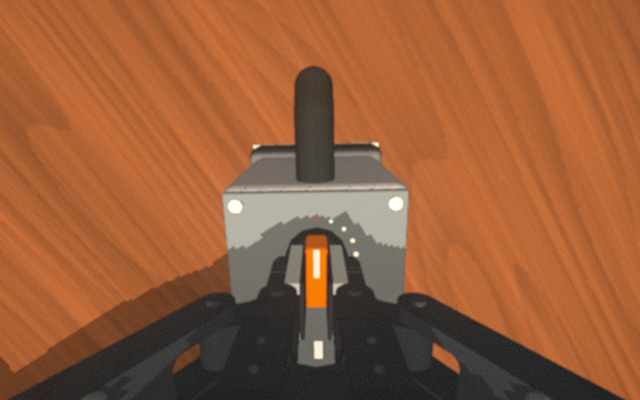

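Emit:
arm_command --moves '[0,0,0,-0.15,0,0,0,-0.15,0,0,0,0,0,0,0,0,0,0,0,0,0,0,0,0,0,0,0,0,0,0,0,0]'

```text
time_s: 8.4
ee_pos: [0.5351, 0.0715, 0.3222]
eef_rot: [-3.142, -0.0, 1.027]
force: [2.4, 0.0, 5.4]
grip_width: 0.0083
```

Run:
```python
from h import *
s=env.state(); print(s['time_s'],s['ee_pos'],s['eef_rot'],s['force'],s['wrist_torque'],s['grip_width'])
c=viewer.get_calibration('wrist')
im=viewer.snapshot('wrist'); cv2.imwrite(f'pics/w5.png',im);crop(im,215,180,415,320,4,'pics/w5c.png')
import pickle; pickle.dump((s,c),open('w5.pkl','wb'))
```

```text
8.4 [0.53509053 0.07150505 0.32222248] [-3.14155617e+00 -3.65123593e-04  1.02688162e+00] [2.40831317 0.02807629 5.42247723] [ 0.03983065 -0.58369461 -0.08973936] 0.008260580257106834
```

View pics/w5c.png

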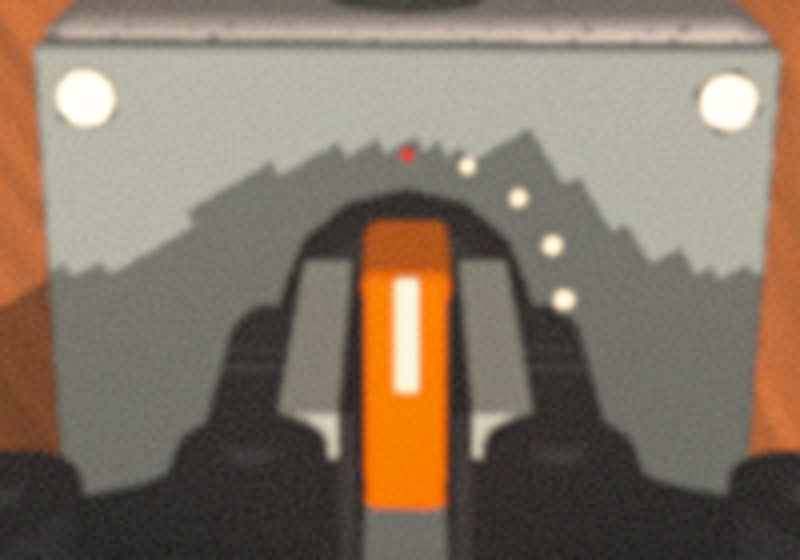

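Run:
```python
from h import *
import pickle; s,c=pickle.load(open('w5.pkl','rb'))
A=lambda x,y,z: back(c,(215+(x+.5)/4-.5,180+(y+.5)/4-.5),z)[:2]
l,r=A(85,97,.1405),A(729,101,.1405); d=l-r; print('lamp yaw',np.arctan2(d[1],d[0])-np.pi/2, (l+r)/2, np.linalg.norm(d))
u=(l+r)/2; print('ctr', u-.067*np.array([np.cos(1.015),np.sin(1.015)]), 'line ctr')
a,b=A(406,275,.163),A(404,395,.163); d=a-b;print('line yaw',np.arctan2(d[1],d[0]))
a,b=A(406,270,.163),A(405,510,.163); d=a-b;print('bar yaw',np.arctan2(d[1],d[0]),s['eef_rot'][2])
```

```text
lamp yaw 1.02008581497397 [0.54808582 0.09346677] 0.07208336622975028
ctr [0.51273529 0.03655157] line ctr
line yaw 1.0112285912929124
bar yaw 1.0228224490565383 1.0268816237027825
```

Emit:
arm_command --moves '[0,0,0,0,0,0,0,0,0,0,0,0,0,0,-0.4,0,0,0,-0.5,0,0,0,-0.5,0,0,0,0,0,0,0,0,0]' --hand 0.45

```text
time_s: 9.45
ee_pos: [0.5349, 0.0714, 0.3914]
eef_rot: [-3.141, 0.001, 1.027]
force: [0.5, -0.2, -0.5]
grip_width: 0.0383
```

Emit:
arm_command --moves '[-0.56,0,0,0,-0.56,0,0,0,-0.56,0,0,0,0,0,0,0.8,0,0,0,0.8,0,0,0,0.8,0,0,0,0.8,0,0,0,0.8]' --hand 1

```text
time_s: 10.45
ee_pos: [0.4914, -0.0005, 0.391]
eef_rot: [-3.14, 0.001, 0.624]
force: [0.2, -0.6, 0.4]
grip_width: 0.0855
```

Emit:
arm_command --moves '[0,0,0,0,0,0,0,0,0,0,0,0,0,0,0,0,0,0,0,0,0,0,0,0,0,0,0,0,0,0,0,0]'

```text
time_s: 11.45
ee_pos: [0.4916, -0.0005, 0.3922]
eef_rot: [-3.142, -0.0, 0.627]
force: [-0.3, -0.3, -0.4]
grip_width: 0.0853
```

Run:
```python
from h import *
s=env.state(); print(s['time_s'],s['ee_pos'],s['eef_rot'],s['force'],s['wrist_torque'],s['grip_width'])
c=viewer.get_calibration('wrist')
im=viewer.snapshot('wrist'); cv2.imwrite(f'pics/w6.png',im)
import pickle; pickle.dump((s,c),open('w6.pkl','wb'))
t=viewer.snapshot('top'); cv2.imwrite('pics/top6.png',t)
```

```text
11.45 [ 4.91583921e-01 -4.86390714e-04  3.92174772e-01] [-3.14155261e+00 -8.92807997e-06  6.26804738e-01] [-0.25052398 -0.28847464 -0.36008645] [-0.0092165  -0.02674631  0.02811432] 0.08525055872568289
```

View pics/w6.png

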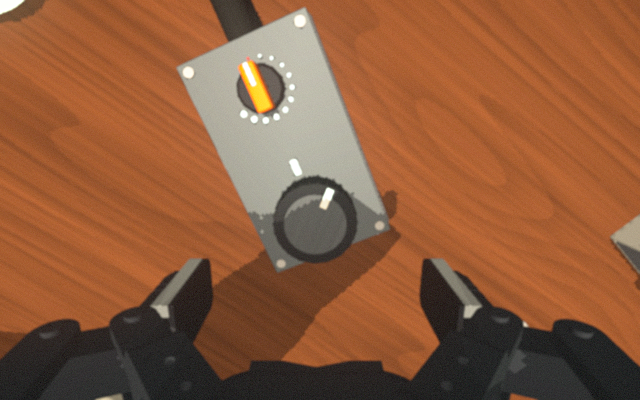

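Run:
```python
from h import *
im=cv2.imread('pics/w6.png'); crop(im,175,5,315,135,5,'pics/w6a.png'); crop(im,255,145,395,275,5,'pics/w6b.png')
```

```text
(no output)
```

View pics/w6a.png

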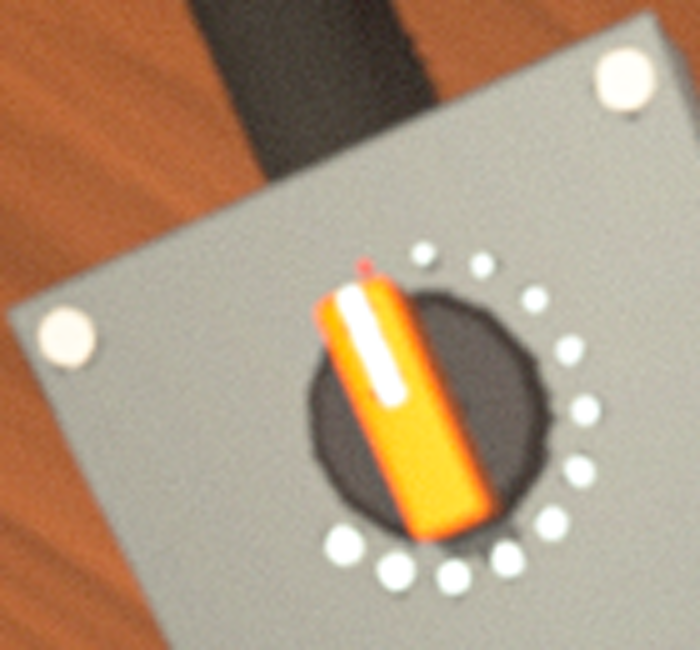

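View pics/w6b.png

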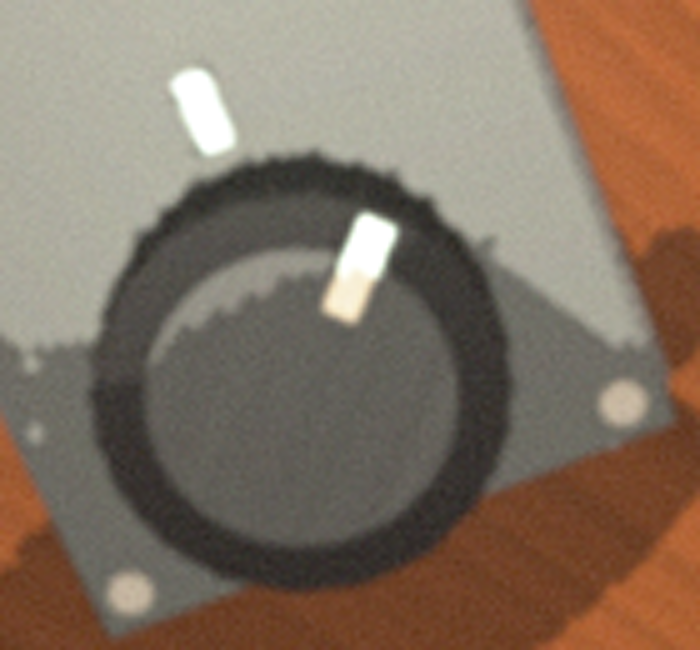

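Run:
```python
from h import *
import pickle; s0,c=pickle.load(open('w6.pkl','rb'))
A=lambda x,y,z: back(c,(175+(x+.5)/5-.5,5+(y+.5)/5-.5),z)[:2]
B=lambda x,y,z: back(c,(255+(x+.5)/5-.5,145+(y+.5)/5-.5),z)[:2]
s=[A(626,80,.1405),A(66,338,.1405),B(622,404,.1405),B(130,594,.1405)]
ctr=np.mean(s,0); print('ctr',ctr)
x=(s[0]-s[2]+s[1]-s[3]); yaw=np.arctan2(x[1],x[0]); ux=np.array([np.cos(yaw),np.sin(yaw)]); print('yaw',yaw)
print('cap pred',ctr-.042*ux,'knob pred',ctr+.042*ux)
print('cap meas',B(302,397,.1655))
d=A(358,290,.163)-A(458,523,.163); print('knob val',yaw-np.arctan2(d[1],d[0]),np.linalg.norm(d))
d=A(352,290,.163)-A(393,397,.163); print('line val',yaw-np.arctan2(d[1],d[0]))
d=B(376,220,.1655)-B(342,318,.1655); print('tick',np.arctan2(d[1],d[0]),yaw-np.arctan2(d[1],d[0]))
d=B(376,220,.1655)-(ctr-.042*ux); print('tick',yaw-np.arctan2(d[1],d[0]))
k=ctr-.042*ux
plan([k[0],k[1],.316],.627)
```

```text
ctr [0.51288446 0.03627791]
yaw 1.020587205353629
cap pred [4.90924110e-01 4.76466755e-04] knob pred [0.53484481 0.07207934]
cap meas [0.49134743 0.00055625]
knob val 0.008518827613671842 0.025684988760839345
line val 0.05236315566506944
tick 0.31028187127688 0.7103053340767489
tick 0.7727047724726759
tool shift /0.05: [ 0.    -0.024  1.524] spin/0.1: -0.002
```

Run:
```python
from h import *
import pickle; s0,c=pickle.load(open('w6.pkl','rb')); im=cv2.imread('pics/w6.png')
hsv=cv2.cvtColor(im,cv2.COLOR_BGR2HSV)
def ang(mask,z):
    v,u=np.nonzero(mask); P=np.array([back(c,p,z)[:2] for p in zip(u,v)]); m=P.mean(0)
    r=cv2.minAreaRect((P*1e4).astype(np.float32)); 
    w,V=np.linalg.eigh(np.cov((P-m).T)); d=V[:,1]; d=d if d@[.5,.85]>0 else -d
    return m,np.arctan2(d[1],d[0]),4*np.sqrt(w*.75),r
roi=np.zeros(im.shape[:2],bool); roi[52:118,232:280]=1
o=roi&(hsv[...,0]>5)&(hsv[...,0]<32)&(hsv[...,1]>170)&(hsv[...,2]>200)
# fill white line
o=cv2.morphologyEx(o.astype(np.uint8),cv2.MORPH_CLOSE,np.ones((9,9)))
print('bar',o.sum(),ang(o,.163))
roi[:]=0; roi[55:90,238:258]=1
print('line',ang(cv2.erode(o,np.ones((2,2)))*(roi&(hsv[...,1]<110)&(hsv[...,2]>200)),.163))
roi[:]=0; roi[185:212,317:338]=1
print('tick',ang(roi&(hsv[...,2]>165),.1655))
roi[:]=0; roi[155:178,285:305]=1
print('mark',ang(roi&(hsv[...,2]>215),.14))
```

```text
bar 881 (array([0.53494832, 0.07158446]), np.float64(1.0214032788065048), array([0.00932521, 0.02580379]), ((5349.05908203125, 715.841796875), (264.8258361816406, 94.34528350830078), 58.36672592163086))
line (array([0.53796312, 0.07735323]), np.float64(1.0274970717019176), array([0.00329702, 0.01082987]), ((5380.49853515625, 774.0747680664062), (111.32789611816406, 33.31672668457031), 57.745147705078125))
tick (array([0.50812172, 0.00451616]), np.float64(0.26348521525711394), array([0.00500028, 0.01272391]), ((5079.6298828125, 44.32080078125), (130.20376586914062, 52.796852111816406), 13.605022430419922))
mark (array([0.50791726, 0.02819543]), np.float64(1.063175357751152), array([0.00517759, 0.01091232]), ((5078.5546875, 282.02099609375), (114.10363006591797, 53.979610443115234), 58.28773498535156))
```

Emit:
arm_command --moves '[0,-0.02,0.4,0,0,0,0.4,0,0,0,0.4,0,0,0,0.2,0,0,0,0.1,0,0,0,0,0,0,0,0,0,0,0,0,0]'

```text
time_s: 12.55
ee_pos: [0.4911, 0.0003, 0.3177]
eef_rot: [3.141, -0.001, 0.627]
force: [-0.6, -0.8, -0.5]
grip_width: 0.0859
```

Run:
```python
from h import *
s=env.state(); print(s['time_s'],s['ee_pos'],s['eef_rot'],s['force'],s['wrist_torque'],s['grip_width'])
im=viewer.snapshot('wrist'); cv2.imwrite(f'pics/w7.png',im)
```

```text
12.55 [4.91105086e-01 3.20807288e-04 3.17650391e-01] [ 3.14100801e+00 -6.02686052e-04  6.26795731e-01] [-0.57833668 -0.75328005 -0.45863034] [-0.04550253 -0.02909206 -0.01002338] 0.08587277159858091
```

View pics/w7.png

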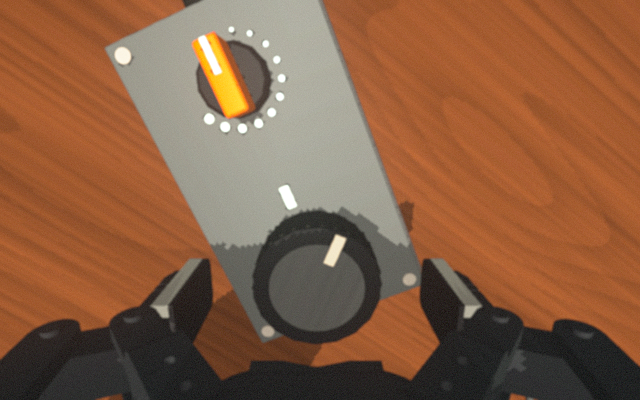

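Emit:
arm_command --moves '[0,0,0.03,0,0,0,0,0,0,0,0,0,0,0,0,0,0,0,0,0,0,0,0,0,0,0,0,0,0,0,0,0]' --hand 0 --squeeze 80

```text
time_s: 13.6
ee_pos: [0.4911, 0.0002, 0.316]
eef_rot: [3.141, -0.0, 0.627]
force: [0.2, -2.7, 5.3]
grip_width: 0.0475
```

Run:
```python
from h import *
s=env.state(); print(s['time_s'],s['ee_pos'],s['eef_rot'],s['force'],s['wrist_torque'],s['grip_width'])
im=viewer.snapshot('wrist'); cv2.imwrite(f'pics/w8.png',im)
im=viewer.snapshot('scene'); crop(im,260,90,400,230,5,'pics/s8.png')
```

```text
13.6 [4.91145813e-01 1.81092922e-04 3.15960817e-01] [ 3.14075118e+00 -2.48852165e-04  6.26637507e-01] [ 0.24643526 -2.6927616   5.32436634] [-0.48976856 -0.01237163  0.00087209] 0.04750113647294378
```

View pics/w8.png

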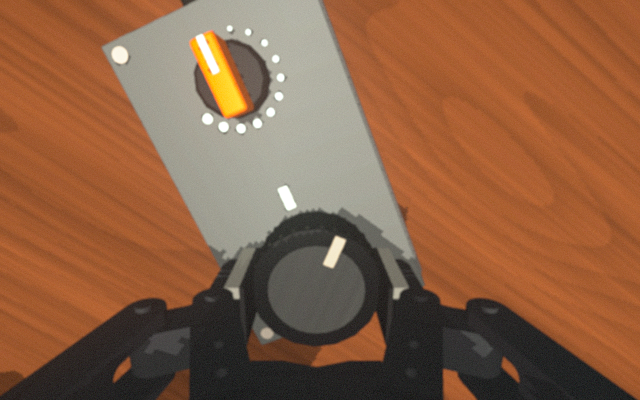

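View pics/s8.png

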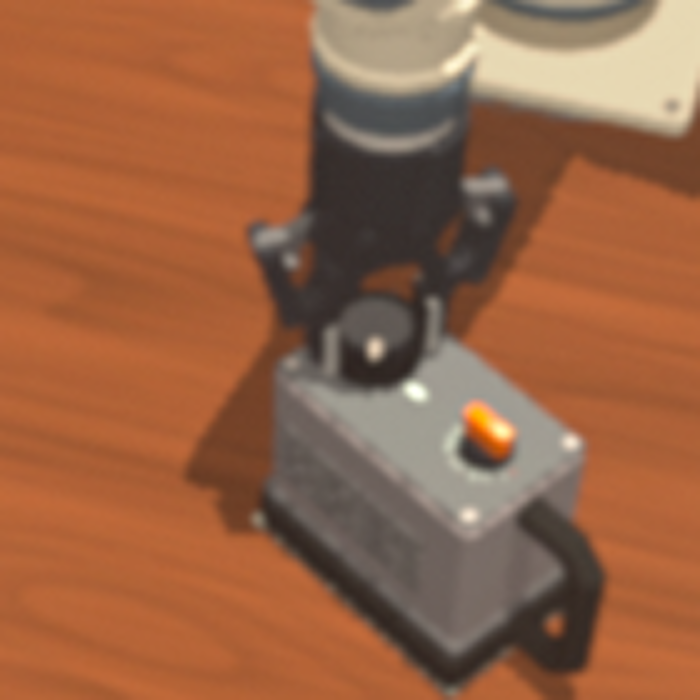

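Emit:
arm_command --moves '[0,0,0.01,0,0,0,0,0,0,0,0,0,0,0,0,0,0,0,0,0,0,0,0,0,0,0,0,0,0,0,0,0]'

```text
time_s: 14.7
ee_pos: [0.4911, 0.0002, 0.3159]
eef_rot: [3.14, -0.001, 0.627]
force: [-1.0, -2.6, 9.7]
grip_width: 0.0476
```

Run:
```python
from h import *
s=env.state(); print(s['time_s'],s['ee_pos'],s['eef_rot'],s['force'],s['wrist_torque'],s['grip_width'])
```

```text
14.7 [4.91117388e-01 1.92910567e-04 3.15855366e-01] [ 3.14035860e+00 -6.21000535e-04  6.26658012e-01] [-0.98816614 -2.6261871   9.72114983] [-0.51375164  0.24485512  0.04494941] 0.0476342886687181
```

Emit:
arm_command --moves '[0,0,0.008,0,0,0,0,0,0,0,0,-0.5,0,0,0,-0.6,0,0,0,-0.6,0,0,0,-0.6,0,0,0,-0.5,0,0,0,0]'

```text
time_s: 15.7
ee_pos: [0.4912, 0.0004, 0.3159]
eef_rot: [3.14, -0.001, 0.908]
force: [-0.8, -0.8, 12.6]
grip_width: 0.0478
```

Run:
```python
from h import *
s=env.state(); print(s['time_s'],s['ee_pos'],s['eef_rot'],s['force'],s['wrist_torque'],s['grip_width'])
im=viewer.snapshot('wrist'); cv2.imwrite(f'pics/w9.png',im)
```

```text
15.7 [4.91239168e-01 3.77212495e-04 3.15893218e-01] [ 3.13976307e+00 -1.28444795e-03  9.07675969e-01] [-0.81260502 -0.84830125 12.63658166] [-0.15963186  0.32820432  0.2288358 ] 0.04779276246694878
```

View pics/w9.png

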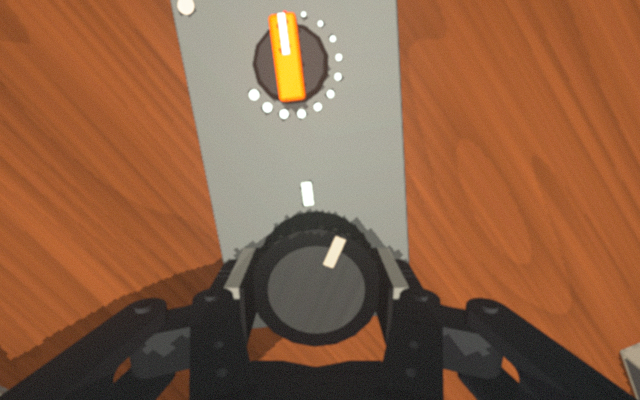

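```bash
cat >> h.py <<'E'
def pca(c,mask,z):
    v,u=np.nonzero(mask); P=np.array([back(c,p,z)[:2] for p in zip(u,v)]); m=P.mean(0)
    w,V=np.linalg.eigh(np.cov((P-m).T)); d=V[:,1]; d=d if d[1]+.3*d[0]>0 else -d
    return m,np.arctan2(d[1],d[0])
def look(fn,lz=.163,tz=.1655):
    s=env.state(); c=viewer.get_calibration('wrist'); im=viewer.snapshot('wrist'); cv2.imwrite(fn,im)
    hsv=cv2.cvtColor(im,cv2.COLOR_BGR2HSV)
    o=((hsv[...,0]>5)&(hsv[...,0]<32)&(hsv[...,1]>170)&(hsv[...,2]>210)).astype(np.uint8)
    o=cv2.morphologyEx(o,cv2.MORPH_CLOSE,np.ones((13,13)))
    n,l,st,_=cv2.connectedComponentsWithStats(o); i=1+np.argmax(st[1:,4]); bar=pca(c,l==i,lz)
    w=((hsv[...,1]<60)&(hsv[...,2]>185)).astype(np.uint8)
    n,l,st,ce=cv2.connectedComponentsWithStats(w)
    out=[]
    for i in range(1,n):
        if st[i,4]>100 and 200<ce[i][0]<420: out.append((np.round(ce[i]).astype(int),st[i,4],pca(c,l==i,.14),pca(c,l==i,tz)))
    print('t',s['time_s'],'pos',s['ee_pos'].round(5),'yaw',s['eef_rot'][2].round(4),'F',s['force'].round(2),'T',s['wrist_torque'].round(3),'w',s['grip_width'])
    print('bar',st[i-0 if 0 else 1] if 0 else '',bar)
    for x in out: print(x)
E
python3 - <<'E'
from h import *
look('pics/w10.png')
E
```

```text
t 15.75 pos [4.9126e-01 3.8000e-04 3.1589e-01] yaw 0.9073 F [-1.54 -1.56 13.24] T [-0.141  0.302  0.24 ] w 0.047387347389994304
bar  (array([0.5349826, 0.0720384]), np.float64(1.0226853192214307))
(array([283,  33]), np.int32(352), (array([0.53972873, 0.08283957]), np.float64(1.0222656698662844)), (array([0.53855167, 0.07784534]), np.float64(1.0222656698662835)))
(array([254,  94]), np.int32(121), (array([0.51636717, 0.07277995]), np.float64(0.35793870103645664)), (array([0.51930221, 0.06955642]), np.float64(0.3579387010364584)))
(array([267, 107]), np.int32(107), (array([0.51755045, 0.0659346 ]), np.float64(0.8946376949521573)), (array([0.52027721, 0.06391599]), np.float64(0.8946376949520649)))
(array([307, 193]), np.int32(310), (array([0.50798131, 0.02814295]), np.float64(1.0431393698046392)), (array([0.51239243, 0.03277643]), np.float64(1.0431393698046387)))
(array([334, 252]), np.int32(341), (array([ 5.00630560e-01, -4.16401175e-04]), np.float64(0.529096483801526)), (array([0.50633556, 0.00924409]), np.float64(0.5290964838015269)))
```

Emit:
arm_command --moves '[0,0,0,-0.5,0,0,0,-0.5,0,0,-0.004,-0.5,0,0,-0.004,-0.5,0,0,0,0,0,0,0,0,0,0,0,0,0,0,0,0]'

```text
time_s: 16.8
ee_pos: [0.4914, 0.0004, 0.3165]
eef_rot: [3.139, -0.001, 1.107]
force: [-1.8, -0.1, 14.8]
grip_width: 0.0473
```

Run:
```python
from h import *
look('pics/w11.png')
```

```text
t 16.8 pos [4.9136e-01 4.3000e-04 3.1654e-01] yaw 1.1072 F [-1.78 -0.13 14.77] T [-0.054  0.266  0.143] w 0.04733434545175942
bar  (array([0.53478902, 0.07214564]), np.float64(1.022353695451191))
(array([340,  33]), np.int32(353), (array([0.54189657, 0.08135633]), np.float64(1.0152301024147539)), (array([0.53833773, 0.07793468]), np.float64(1.015230102414754)))
(array([291,  86]), np.int32(129), (array([0.51627017, 0.07273086]), np.float64(0.820323917333705)), (array([0.51720257, 0.07082089]), np.float64(0.8203239173336317)))
(array([302, 100]), np.int32(115), (array([0.51761713, 0.06589495]), np.float64(2.6356412523570145)), (array([0.51831347, 0.06518303]), np.float64(2.635641252357013)))
(array([322, 193]), np.int32(307), (array([0.50800543, 0.02810908]), np.float64(1.0661456491362127)), (array([0.51038629, 0.03401945]), np.float64(1.0661456491362136)))
(array([334, 252]), np.int32(345), (array([0.50064674, 0.00131263]), np.float64(0.7277375542491422)), (array([0.50431728, 0.01191929]), np.float64(0.7277375542491421)))
```

Emit:
arm_command --moves '[0,0,-0.004,-0.5,0,0,-0.004,-0.5,0,0,-0.004,-0.5,0,0,-0.004,-0.5,0,0,0,0,0,0,0,0,0,0,0,0,0,0,0,0]'

```text
time_s: 17.85
ee_pos: [0.4913, 0.0005, 0.3176]
eef_rot: [3.139, -0.001, 1.307]
force: [-1.4, 0.3, 17.3]
grip_width: 0.0477
```

Run:
```python
from h import *
look('pics/w12.png')
```

```text
t 17.85 pos [0.49133 0.00051 0.31756] yaw 1.3073 F [-1.38  0.3  17.33] T [0.074 0.445 0.126] w 0.047684577474164824
bar  (array([0.53451143, 0.07210207]), np.float64(1.0242165216330459))
(array([296,  35]), np.int32(1944), (array([0.50874534, 0.0935253 ]), np.float64(0.7452362528463673)), (array([0.50875736, 0.08886934]), np.float64(0.7452362528463675)))
(array([394,  45]), np.int32(349), (array([0.54431012, 0.08048523]), np.float64(1.0230104305597825)), (array([0.53813338, 0.07809842]), np.float64(1.023010430559783)))
(array([329,  85]), np.int32(138), (array([0.51635734, 0.07271093]), np.float64(0.039416088111427286)), (array([0.51504476, 0.07167696]), np.float64(0.03941608811139778)))
(array([336, 101]), np.int32(115), (array([0.51761178, 0.06595883]), np.float64(0.03752696866956191)), (array([0.51608091, 0.06609981]), np.float64(0.03752696866956232)))
(array([336, 195]), np.int32(304), (array([0.5080183, 0.028101 ]), np.float64(1.038825723216486)), (array([0.50815683, 0.03482976]), np.float64(1.0388257232164861)))
(array([334, 252]), np.int32(357), (array([0.50040766, 0.00279004]), np.float64(0.9099485767293566)), (array([0.50187054, 0.01392325]), np.float64(0.9099485767293574)))
```

Emit:
arm_command --moves '[0,0,-0.007,-0.3,0,0,-0.006,-0.3,0,0,-0.006,-0.3,0,0,0,-0.2,0,0,0,0,0,0,0,0,0,0,0,0,0,0,0,0]'

```text
time_s: 18.9
ee_pos: [0.4913, 0.0005, 0.3188]
eef_rot: [3.138, -0.001, 1.417]
force: [-1.9, 1.0, 20.9]
grip_width: 0.0476
```

Run:
```python
from h import *
look('pics/w13.png')
```

```text
t 18.9 pos [0.49132 0.00053 0.31882] yaw 1.4171 F [-1.87  0.97 20.85] T [ 0.136  0.585 -0.048] w 0.04762690493046769
bar  (array([0.53437863, 0.07206438]), np.float64(1.0285339065281534))
(array([333,  43]), np.int32(5133), (array([0.51217388, 0.09014871]), np.float64(0.5330692544583635)), (array([0.5103284 , 0.08638304]), np.float64(0.5330692544583634)))
(array([350,  88]), np.int32(136), (array([0.51638301, 0.07273676]), np.float64(0.6823682125196718)), (array([0.51381116, 0.07197589]), np.float64(0.6823682125196496)))
(array([355, 105]), np.int32(109), (array([0.51771907, 0.0658882 ]), np.float64(1.8969023287873945)), (array([0.51491665, 0.06630919]), np.float64(1.8969023287873141)))
(array([344, 197]), np.int32(297), (array([0.50804724, 0.02809506]), np.float64(1.0490494205548695)), (array([0.5069139 , 0.03503804]), np.float64(1.0490494205548693)))
(array([334, 252]), np.int32(356), (array([0.50022452, 0.00326786]), np.float64(1.0357715423256608)), (array([0.50044116, 0.01449529]), np.float64(1.0357715423256608)))
```

View pics/w13.png

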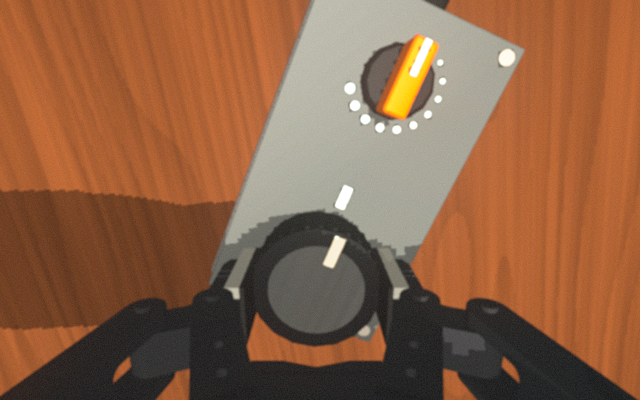

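Emit:
arm_command --moves '[0,0,0,-0.2,0,0,0,-0.1,0,0,-0.02,0,0,0,-0.02,0,0,0,0,0,0,0,0,0,0,0,0,0,0,0,0,0]'

```text
time_s: 19.95
ee_pos: [0.4913, 0.0005, 0.3195]
eef_rot: [3.14, -0.001, 1.447]
force: [0.9, 0.7, 9.3]
grip_width: 0.0479
```

Run:
```python
from h import *
look('pics/w14.png')
```

```text
t 19.95 pos [4.9134e-01 4.6000e-04 3.1953e-01] yaw 1.447 F [0.94 0.74 9.26] T [ 0.121 -0.188  0.002] w 0.047873197705914604
bar  (array([0.53433496, 0.07207107]), np.float64(1.0287371292772505))
(array([341,  45]), np.int32(5593), (array([0.51205675, 0.08964255]), np.float64(0.5731839902863669)), (array([0.50988389, 0.08602335]), np.float64(0.573183990286367)))
(array([357,  87]), np.int32(180), (array([0.516897  , 0.07358159]), np.float64(0.917780121408908)), (array([0.51389282, 0.07272088]), np.float64(0.9177801214089067)))
(array([360, 106]), np.int32(114), (array([0.5176237 , 0.06593983]), np.float64(1.602776165241334)), (array([0.5144947 , 0.06639161]), np.float64(1.60277616524134)))
(array([346, 198]), np.int32(296), (array([0.50801104, 0.02806471]), np.float64(1.0457787647030192)), (array([0.50653303, 0.03502159]), np.float64(1.0457787647030194)))
(array([334, 252]), np.int32(353), (array([0.49984038, 0.00331695]), np.float64(1.0638847486128498)), (array([0.49976569, 0.01452429]), np.float64(1.0638847486128502)))
```

Emit:
arm_command --moves '[0,0,0,-0.3,0,0,0,-0.2,0,0,0,0,0,0,0,0,0,0,0,0,0,0,0,0,0,0,0,0,0,0,0,0]'

```text
time_s: 21.0
ee_pos: [0.4912, 0.0004, 0.3195]
eef_rot: [3.14, -0.0, 1.497]
force: [1.0, -0.9, 9.0]
grip_width: 0.0471
```

Run:
```python
from h import *
look('pics/w15.png')
```

```text
t 21.0 pos [4.9123e-01 4.0000e-04 3.1953e-01] yaw 1.4969 F [ 1.02 -0.88  9.03] T [-0.026 -0.058 -0.042] w 0.0470709542677224
bar  (array([0.53429882, 0.07209725]), np.float64(1.0284810244646156))
(array([348,  44]), np.int32(4526), (array([0.51034391, 0.09052877]), np.float64(0.6818955457997993)), (array([0.50786123, 0.08680316]), np.float64(0.6818955457997994)))
(array([365,  91]), np.int32(146), (array([0.51632842, 0.07277175]), np.float64(0.39089416201985183)), (array([0.51281767, 0.07209658]), np.float64(0.390894162019848)))
(array([369, 108]), np.int32(108), (array([0.5176966 , 0.06585698]), np.float64(2.239880972493597)), (array([0.51395082, 0.06636968]), np.float64(2.2398809724934567)))
(array([350, 199]), np.int32(293), (array([0.50803027, 0.02807193]), np.float64(1.0416957329988197)), (array([0.50594504, 0.03507563]), np.float64(1.0416957329988203)))
(array([334, 252]), np.int32(356), (array([0.49959201, 0.00347653]), np.float64(1.09899866089822)), (array([0.49895637, 0.01470542]), np.float64(1.0989986608982203)))
```

Emit:
arm_command --moves '[0,0,-0.015,0,0,0,-0.015,0,0,0,0,0,0,0,0,0,0,0,0,0,0,0,0,0,0,0,0,0,0,0,0,0]'

```text
time_s: 22.05
ee_pos: [0.491, 0.0003, 0.3204]
eef_rot: [-3.141, 0.0, 1.497]
force: [0.3, -1.9, -2.0]
grip_width: 0.0473
```

Run:
```python
from h import *
s=env.state(); print(s['time_s'],s['ee_pos'],s['eef_rot'],s['force'],s['wrist_torque'],s['grip_width'])
```

```text
22.05 [4.90960387e-01 3.27684609e-04 3.20396106e-01] [-3.14146085e+00  4.53527070e-05  1.49678430e+00] [ 0.27919445 -1.86356414 -1.96827563] [-0.29463741 -0.15490408 -0.01610179] 0.04729395071842237
```

Emit:
arm_command --moves '[0,0,-0.01,0,0,0,0,0,0,0,0,0,0,0,0,0,0,0,0,0,0,0,0,0,0,0,0,0,0,0,0,0]'

```text
time_s: 23.05
ee_pos: [0.491, 0.0003, 0.3209]
eef_rot: [3.142, -0.0, 1.497]
force: [0.1, -2.3, -0.8]
grip_width: 0.0474
```

Run:
```python
from h import *
look('pics/w16.png')
im=viewer.snapshot('scene'); crop(im,260,90,400,230,5,'pics/s16.png')
```

```text
t 23.05 pos [4.9101e-01 3.4000e-04 3.2094e-01] yaw 1.4968 F [ 0.06 -2.28 -0.76] T [-0.351 -0.269  0.001] w 0.047386445481064
bar  (array([0.53424821, 0.07207148]), np.float64(1.0307811809098115))
(array([352,  47]), np.int32(5606), (array([0.51135217, 0.08957997]), np.float64(0.6491047748226659)), (array([0.50867932, 0.08603723]), np.float64(0.649104774822666)))
(array([366,  91]), np.int32(133), (array([0.51631935, 0.07273015]), np.float64(0.9890657601134601)), (array([0.51280124, 0.07205475]), np.float64(0.9890657601135848)))
(array([370, 107]), np.int32(124), (array([0.51780097, 0.06627803]), np.float64(1.022937999214562)), (array([0.51403073, 0.0667006 ]), np.float64(1.0229379992145673)))
(array([351, 198]), np.int32(292), (array([0.50801616, 0.0280747 ]), np.float64(1.0498712737879916)), (array([0.505911  , 0.03499837]), np.float64(1.049871273787991)))
(array([334, 252]), np.int32(351), (array([0.49910615, 0.00271058]), np.float64(1.1030994980571196)), (array([0.49851722, 0.01395049]), np.float64(1.10309949805712)))
```

View pics/s16.png

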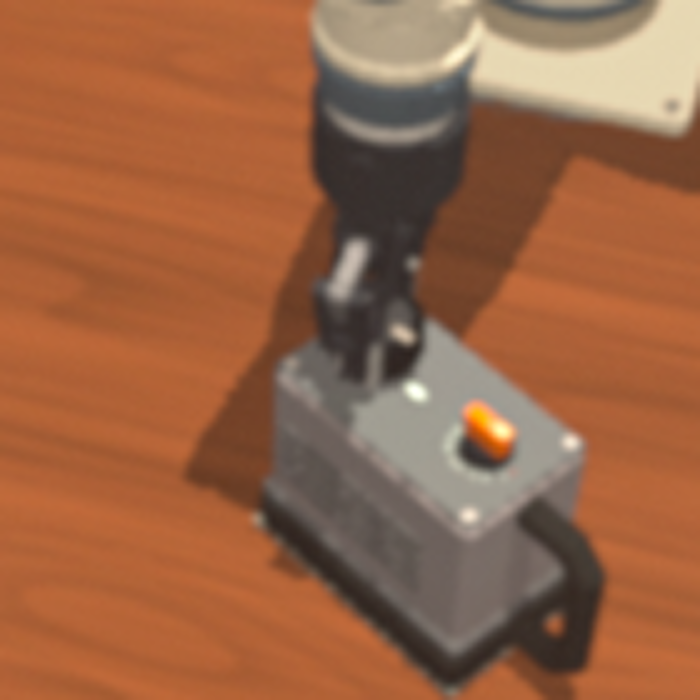

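Emit:
arm_command --moves '[0,0,-0.05,0,0,0,-0.08,0,0,0,-0.1,0,0,0,-0.1,0,0,0,-0.1,0,0,0,-0.1,0,0,0,-0.02,0,0,0,0,0]'

```text
time_s: 24.15
ee_pos: [0.491, 0.0003, 0.3484]
eef_rot: [3.142, -0.0, 1.497]
force: [0.1, -0.8, -0.5]
grip_width: 0.0474
```

Run:
```python
from h import *
look('pics/w17.png')
im=viewer.snapshot('scene'); cv2.imwrite('pics/s17f.png',im); crop(im,260,90,400,230,5,'pics/s17.png')
t=viewer.snapshot('top'); cv2.imwrite('pics/top17.png',t)
s=env.state();print(s['eef_rot'])
```

```text
t 24.15 pos [4.9098e-01 3.3000e-04 3.4843e-01] yaw 1.4967 F [ 0.15 -0.8  -0.51] T [-0.016  0.018  0.038] w 0.047371858291638966
bar  (array([0.53428441, 0.07200535]), np.float64(1.028639115651239))
(array([356,  74]), np.int32(12349), (array([0.51516277, 0.08114201]), np.float64(0.6555597530715773)), (array([0.51235099, 0.07936239]), np.float64(0.655559753071577)))
(array([346, 184]), np.int32(238), (array([0.50809212, 0.02816278]), np.float64(1.0651281021369776)), (array([0.50629713, 0.03400183]), np.float64(1.0651281021369778)))
(array([334, 252]), np.int32(350), (array([ 0.49969637, -0.00930533]), np.float64(1.1178349256733062)), (array([0.49910874, 0.0019218 ]), np.float64(1.117834925673307)))
[-3.14129590e+00 -2.16708210e-05  1.49684539e+00]
```

View pics/s17.png

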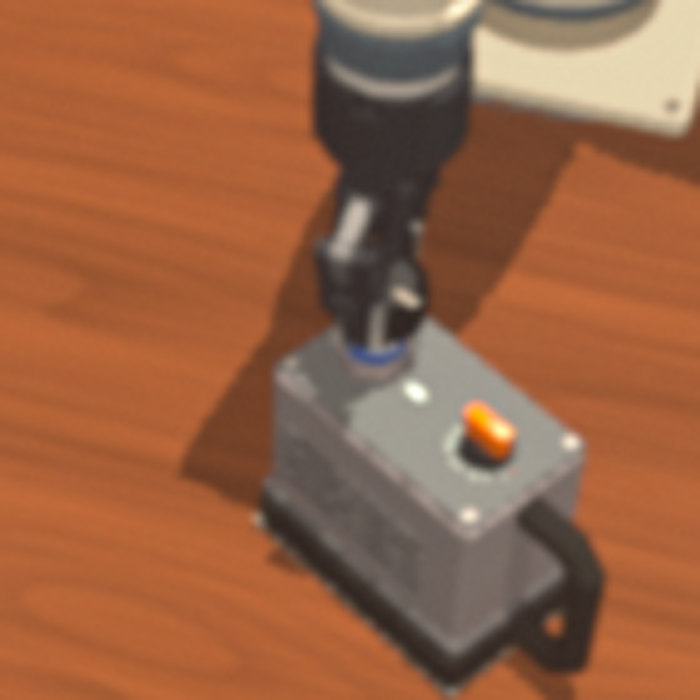

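View pics/top17.png

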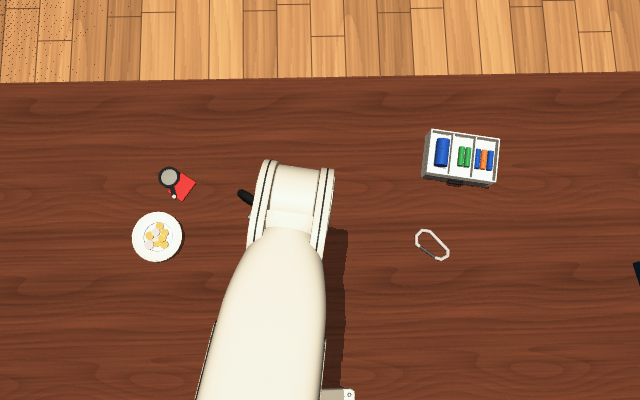

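View pics/w17.png

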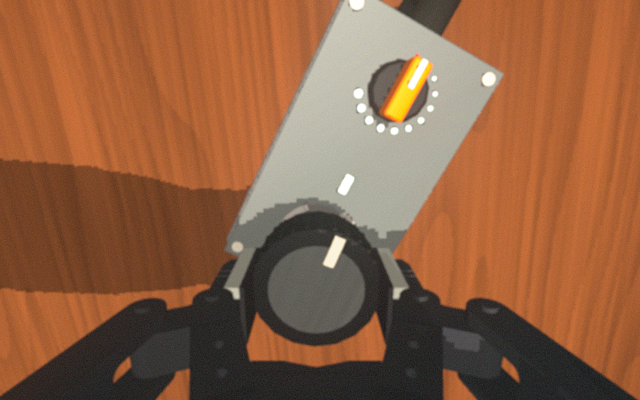

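Run:
```python
from h import *
print(env.hand_in())
```

```text
the job is handed in; nothing more can be done
None
```

The job is done and handed in at about 24 s. The dimmer is at its off stop, and the arm is holding the cap level, about 22 mm above the open battery neck.

- **Dimmer:** I turned it about 0.65 rad anticlockwise to the stop. The last check put the bar within about 0.01 rad of the lamp's axis. The lamp swung about 0.01 rad (0.6°) as the dimmer reached the stop.
- **Cap:** I gripped it at 80 N and turned it about 0.87 rad anticlockwise while pressing down. The lamp did not visibly turn, tip or lift.
- **Press force:** I aimed for 13 N. It rose to 17 N and then 21 N near the release point as the cap climbed. I then eased it off.
- **Past the mark:** My first small lift, with the tick about 0.04 rad past the mark, was ambiguous. The force fell to 9 N instead of staying near the spring's 26 N. I turned a further 0.05 rad with no resistance, so the tick ended about 0.08 rad past the mark, within the free range. The cap then rose with almost no force.
- **Final checks:** The pictures show the blue cell in the open neck, and the release mark on the panel is where it was. The organiser, saucer, magnifier and carabiner look unmoved. The 22 mm gap comes from the arm's height readings and assumes the cap did not slip in the grip. I did not measure it directly.

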